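# Load the dip lift with a basket of test tiles

## Robot

A 6-joint arm with a two-finger parallel gripper is mounted at the origin on a cart in front of the work surface, level with it; the furniture and walls round the work are solid. World frame = base frame: x ahead of the robot, y to its left, z up, the work surface at z = 0. Lengths are in m, angles in rad, forces in N, time in s.
With the tool pointing down it reaches from about 0.35 to 0.975 m from the base axis. Payload 4.9 kg.
Tool frame: the origin (TCP) lies at the very end of the fingers, on their centre line; the grasp point (between the pads) lies 19 mm behind it (ctrl.tcp_to_grasp is the z of the grasp point in the tool frame, in m); z points along the fingers, y is the line along which they close (so a half turn about z gives the same grasp; the last joint's range is limited). The gripper opens to 85 mm and grips with 20 to 120 N. Pads are 22 mm wide; open, the fingers measure 114 mm over their backs; the gripper's body (76 mm by 85 mm) begins 54 mm behind the grasp point. The pads swing forward as they close: fully open they stand 13 mm farther back than shut.
Start: joints at [1.114, 0.053, 1.613, -0, 1.476, -0.119], TCP at [0.207, 0.59, 0.231] pointing down, gripper open.
Joint ranges: [-3.01, 3.01], [-1.01, 2.22], [0.06, 2.58], [-1.02, 4.17], [0.09, 2.62], [-3.14, 3.14]. Speed limits (rad/s): [2.57, 2.57, 3.14, 3.14, 3.14, 3.14].

## Interface

Orientations are given as a rotation vector (axis times angle).
In Python, from station import ctrl, eyes, job, nets gives the robot as it stands. The module is installed in compiled form; this text tells all that it offers.
- The arm moves only by the tool jog_arm, never from a script. Its argument "commands" is one flat list of numbers, 7 for each row, row after row: the shift along the tool's x, y, z each as a share of 0.06 m, from -1 to 1, then the turn, a rotation vector about the tool's x, y, z each as a share of 0.1 rad, from -1 to 1, then the finger opening in mm, from 0 to 85.4. In form: [x, y, z, ax, ay, az, grip, x, y, z, ax, ay, az, grip, ...]. A call has 1 to 20 rows; each row shifts and turns the commanded pose from where the row before left it, along the tool's axes as they then stand; what a row does not reach is not made up. A row lasts 1/8 s, in which the tool goes at most 62.5 mm and 10.7 degrees, less where a joint would pass 70% of its speed; a pose out of reach is approached as far as the arm can. A call with a number of a shift or a turn outside -1 to 1 is refused whole. A call with a gripper value outside its range is refused whole. The fingers move at their own pace and stop on an object; "newtons" is the grip in N (left out, the last holds). Time passes only in rows, so rows that do not move let the fingers close. It gives the time, the measured TCP pose, the force, the opening and the grip force at its end, in the units of the state.
- ctrl.get_obs(): the state, without advancing time (a new reading comes with each control period).
- eyes.get_image(name): name is "side" or "top" or "wrist"; returns a dict with "image" (384x512x3 uint8, red, green, blue), "z_map" (384x512 float32, m along the optical axis (not along the pixel's ray), 0 where there is no reading), "K" (3x3 intrinsics, pixels), "cam_to_world" (4x4, takes a point from camera to world coordinates). Camera axes: x right, y up, looking along -z (the intrinsics and any distortion apply to the point x, -y, -z); pixel columns grow to the right and rows downward; lengths in m; the calibration is good to about 2 mm. A picture is of the moment at which its call begins.
- job.finish_job(): hands the job in; it is judged then, once.
Trained networks look in the newest picture that a camera, given by its name, has taken for a name from the list of things; names that differ only in an ending like _2 or _b are one class to them, and where a whole thing is asked for, a point or a joint stands for the part that bears it (a point fixed in the world has none). Each returns a list of dicts, best first, with "p" (0 to 1); they miss things now and then, are a little off and sometimes report something else, mostly with a low value. They report only what shows in the picture. A call takes as long as a camera call. They do not tell look-alikes from the thing itself.
- nets.silhouettes(camera, name): "mask" (384x512 bool, what is visible of it) and "bbox" ([left, top, right, bottom] in pixels, round what is visible of it).
The state is a dict: "t": time; "q": joint angles; "dq": joint speeds; "effort": joint torques, N m; "tool_pos": TCP position; "tool_rot": TCP orientation; "contact_force": force on the tool from outside, world axes, zero at the start; "wrist_torque": the same for the moment, N m; "opening": finger opening in m; "grip_force": force on a finger pad.
Only numpy, scipy, OpenCV 4.12 (cv2) and the standard library are available. Lean on these libraries where they do the work, as an engineer would, in place of code of your own. Each camera call takes 0.05 s, during which the arm holds its last target. There are 200 camera calls.

## Task

Load the glaze dipping lift: first press its mushroom stop so that it latches down, then lower the wire basket that holds the two tiles onto the lift's hook by its handle so that it hangs freely and level with both tiles in it, and finally turn the stop clockwise so that it springs out and the lift is ready to run. Set the basket on the hook rather than dropping it, and leave the empty basket and the two cups where they stand.

Things in the scene. Friction and masses are not known exactly. Their poses are not given: they have to be found in the camera images.
- lift: Fixed bench dip lift. Origin on the bench straight under the hook; x points from hook to column, y to its left. Base plate x -95 to 195, y -85 to 85, 15 mm high, with an open steel tank 152 x 122 mm under the hook, rim at z 66. Column 45 x 80 mm centred at x 165, 430 mm high with motor. Control box 76 x 76 mm, top at z 50, centred at x -30, y 130, carries the stop
- carriage: The lift's arm with the hook (height differs from start to start, then it stays). Axes as the lift's. The arm is 42 mm wide (y), 40 mm high, its underside 58 mm above hook_seat, and reaches from the column to 15 mm past the hook toward the robot (x -15); block 38 x 76 x 70 mm at the column. Origin meaningless: use hook_seat
- hook_seat (a point): Where the centre line of the basket handle lies when hung, at the bottom of the J hook: steel bar 7 mm thick, 23 mm inner width, lying in the lift's y-z plane, open upward. Shank on the +y side going up to the arm, free tip on the -y side: the handle comes in over the tip from the lift's -y side
- hook_tip (a point): Top of the hook's free tip, a 10 mm ball; 23 mm above hook_seat and 19 mm to its -y side
- basket: Wire basket with two tiles in it, 112 x 82 mm, rim 50 mm high, origin at the centre of its underside; 0.25 kg. Rigid handle in its x-z plane: legs at x -54 and 54 up to z 108, then a bar from z 117 at x -48 and 48 up to its apex, z 125.5, at the centre. Black sleeves 10 mm thick on the bar, 17 to 48 mm either side of the apex, are the grips (middle: x 32, z 120). The bare apex goes on the hook
- basket_apex (a point): Centre of the basket handle's apex, 125.5 mm above the basket's origin
- tile_a: Test tile 40 x 55 x 9 mm, cream, lying in the basket; origin at the centre of its underside
- tile_b: Test tile 40 x 55 x 9 mm, ochre, lying in the basket; origin at the centre of its underside
- spare_basket: Same wire basket, but empty: a bystander
- bisque_cup: Bisque cup, 69 mm wide, 83 mm high, origin at its foot: a bystander
- speckle_cup: Speckled tumbler, 71 mm wide, 91 mm high, origin at its foot: a bystander
- stop_top (a point): Centre of the top of the mushroom stop on the control box, z 87.5 when out. Head 40 mm across, 19.5 mm thick, at full width from 15.5 to 6.5 mm below this point; vertical axis. Below it a collar on the box, 33 to 40 mm wide, 6 mm high, top at z 56
- stop (a joint): Travel of the mushroom stop: 0 out, 0.0085  fully down. About 10 N snaps it down, and it stays at about 0.007 when let go
- stop_head (a joint): Turn of the stop's head, 0 at rest, grows clockwise seen from above to 0.95 at its end. Held turned by more than about 0.6 while down, it unlatches and springs out when the fingers let go; it then turns back by itself
Not all that is in view belongs to the job. Leave any black look-alike of the tile_b alone.

How it is judged:
On the way, in this order (a step that is already met when the one before it is completed fails the run):
1. the stop is pressed in and stays latched with nothing touching it (value of joint stop above 0.005 m and contact force between the fingers and lift below 0.1 N), for 0.2 s.
2. with the stop latched, the gripper sets the handle's apex down on the hook (value of joint stop above 0.005 m and distance between basket_apex and hook_seat below 0.015 m and contact force between basket and lift above 0.3 N and contact force between the fingers and basket above 0.5 N), for 0.02 s.
3. the basket hangs free on the hook, stop still latched (value of joint stop above 0.005 m and distance between basket_apex and hook_seat below 0.012 m and contact force between the fingers and basket below 0.1 N), for 0.2 s.
At the end, for the whole second after the job is handed in: The stop is out (within 1.5 mm); the basket hangs still and level (within 0.15 rad) with its handle's apex within 12 mm of the hook seat, carried by the lift, with both tiles inside it (value of joint stop below 0.0015 m and distance between basket_apex and hook_seat below 0.012 m and contact force between basket and lift above 1 N and angle between basket's own z axis and vertical below 0.15 rad and linear speed of basket below 0.05 m/s and distance between each of tile_a, tile_b and basket below 0.05 m and z of each of tile_a, tile_b in the frame of basket above -0.002 m); the robot touches nothing.
It fails at once if the empty basket is shifted by more than 25 mm (distance of spare_basket from where it was at the start of the episode above 0.025 m).
It fails at once if a cup is shifted by more than 25 mm (distance of any of bisque_cup, speckle_cup from where it was at the start of the episode above 0.025 m).
It fails at once if a tile falls out of the basket (distance between any of tile_a, tile_b and basket above 0.09 m).
It also fails if it takes over 64 s, if anything falls off the work surface, if the arm or the gripper's body presses on something with over 40 N, if the wrist force passes 120 N, or if a joint passes its speed limit or range.

## Working session

There is one attempt and no reset: what is moved stays moved. The work goes in short steps, Python scripts to look and compute and a tool call to move; the robot and the scene stay as the last step left them, time stands still between calls to the robot, and variables do not carry over. Pictures are saved under pics/ and viewed, at most 10 in all, crops included, and the job is handed in when it is done.

Besides the shell and the picture viewer there is one more tool, called after "Emit:" as name(argument=value, ...), one argument or row to a line, values as JSON. jog_arm: Moves the arm, as the interface text tells. Shift numbers are shares of 0.06 m and turn numbers shares of 0.1 rad, none past 1 either way. Its arguments: {"type":"object","properties":{"commands":{"type":"array","items":{"type":"number"}},"newtons":{"type":"number"}},"required":["commands"]}

```bash
mkdir -p pics; cat > h.py <<'E'
import numpy as np, cv2
from scipy.spatial.transform import Rotation as R
from station import ctrl, eyes, job, nets
def cloud(d):
    z=d["z_map"];K=d["K"];v,u=np.mgrid[:384,:512]
    p=np.stack([(u-K[0,2])*z/K[0,0],-(v-K[1,2])*z/K[1,1],-z],-1)
    T=d["cam_to_world"];w=p@T[:3,:3].T+T[:3,3];w[z<=0]=np.nan
    return w
def save(n,img): cv2.imwrite("pics/"+n,img[...,::-1])
E
python3 - <<'E'
from h import *
np.set_printoptions(precision=3,suppress=True)
ims=[]
for c in("side","top"):
    d=eyes.get_image(c);ims.append(d["image"]);w=cloud(d);np.savez(c+"0.npz",w=w,**d)
    print(c,d["K"].tolist(),d["cam_to_world"])
    for n in("lift","carriage","basket","tile_a","tile_b","bisque_cup","speckle_cup","stop_top","hook_tip"):
        for r in nets.silhouettes(c,n)[:3]:
            m=w[r["mask"]];m=m[~np.isnan(m[:,0])]
            print(n,round(r["p"],2),np.round(r["bbox"]).tolist(),*(np.percentile(m,q,axis=0) for q in(3,50,97)) if len(m) else ())
save("side0.png",cv2.resize(ims[0],(800,600)));save("top0.png",cv2.resize(ims[1],(800,600)))
o=ctrl.get_obs();print(o["t"],o["tool_pos"],o["tool_rot"],ctrl.tcp_to_grasp,R.from_rotvec(o["tool_rot"]).as_matrix())
E
```

```text
side [[452.3428760693423, 0.0, 253.11639900074934], [0.0, 452.3428760693423, 204.29886038157898], [0.0, 0.0, 1.0]] [[-0.993  0.065 -0.097  0.367]
 [-0.117 -0.598  0.793  1.081]
 [-0.006  0.799  0.602  0.913]
 [ 0.     0.     0.     1.   ]]
lift 0.96 [108.0, 136.0, 244.0, 327.0] [0.516 0.154 0.009] [0.695 0.265 0.065] [0.776 0.379 0.401]
basket 0.7 [243.0, 156.0, 276.0, 202.0] [ 0.455 -0.324 -0.004] [ 0.521 -0.207  0.04 ] [ 0.563 -0.144  0.125]
tile_a 0.67 [264.0, 280.0, 279.0, 289.0] [ 0.408  0.222 -0.002] [0.425 0.24  0.004] [0.441 0.256 0.008]
tile_a 0.58 [258.0, 181.0, 273.0, 192.0] [ 0.46  -0.253  0.008] [ 0.481 -0.216  0.013] [ 0.505 -0.168  0.049]
tile_b 0.67 [264.0, 280.0, 279.0, 289.0] [ 0.408  0.222 -0.002] [0.425 0.24  0.004] [0.441 0.256 0.008]
tile_b 0.58 [258.0, 181.0, 273.0, 192.0] [ 0.46  -0.253  0.008] [ 0.481 -0.216  0.013] [ 0.505 -0.168  0.049]
bisque_cup 0.73 [278.0, 236.0, 302.0, 275.0] [0.347 0.123 0.008] [0.374 0.171 0.056] [0.402 0.186 0.081]
stop_top 0.57 [210.0, 287.0, 225.0, 300.0] [0.534 0.319 0.049] [0.549 0.351 0.083] [0.569 0.364 0.088]
stop_top 0.35 [2
[... 1432 characters left out ...]
12  0.009] [ 0.518 -0.189  0.013] [ 0.542 -0.167  0.017]
bisque_cup 0.64 [203.0, 221.0, 230.0, 251.0] [0.342 0.125 0.002] [0.372 0.158 0.03 ] [0.401 0.184 0.084]
speckle_cup 0.81 [133.0, 223.0, 166.0, 250.0] [0.335 0.297 0.001] [0.365 0.342 0.042] [0.394 0.361 0.092]
stop_top 0.62 [141.0, 163.0, 154.0, 173.0] [0.533 0.328 0.08 ] [0.548 0.343 0.086] [0.562 0.361 0.09 ]
hook_tip 0.56 [158.0, 63.0, 196.0, 141.0] [0.581 0.199 0.25 ] [0.655 0.223 0.327] [0.711 0.261 0.343]
hook_tip 0.54 [136.0, 226.0, 166.0, 251.0] [0.335 0.297 0.002] [0.364 0.341 0.042] [0.394 0.361 0.092]
1.0 [0.207 0.59  0.231] [0.528 3.097 0.   ] -0.0187 [[-0.943  0.331  0.   ]
 [ 0.331  0.943  0.   ]
 [-0.     0.    -1.   ]]
```

View pics/side0.png

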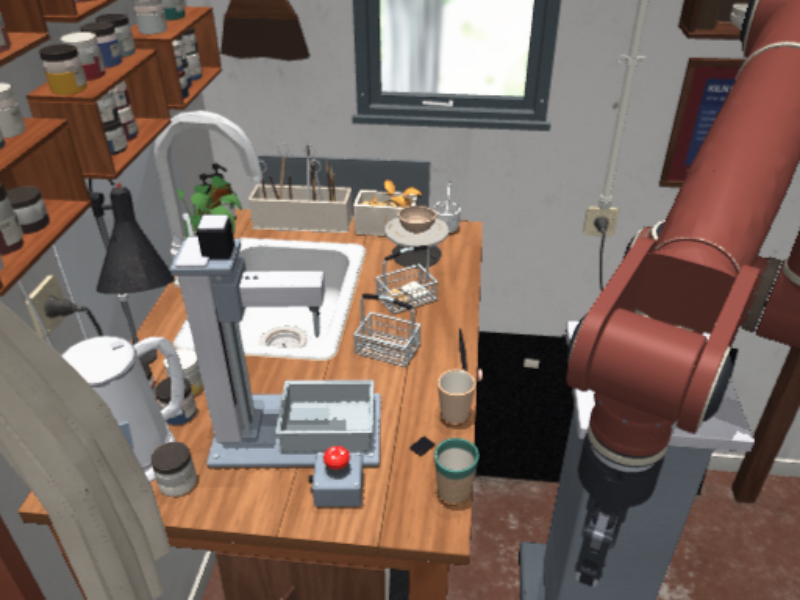

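View pics/top0.png

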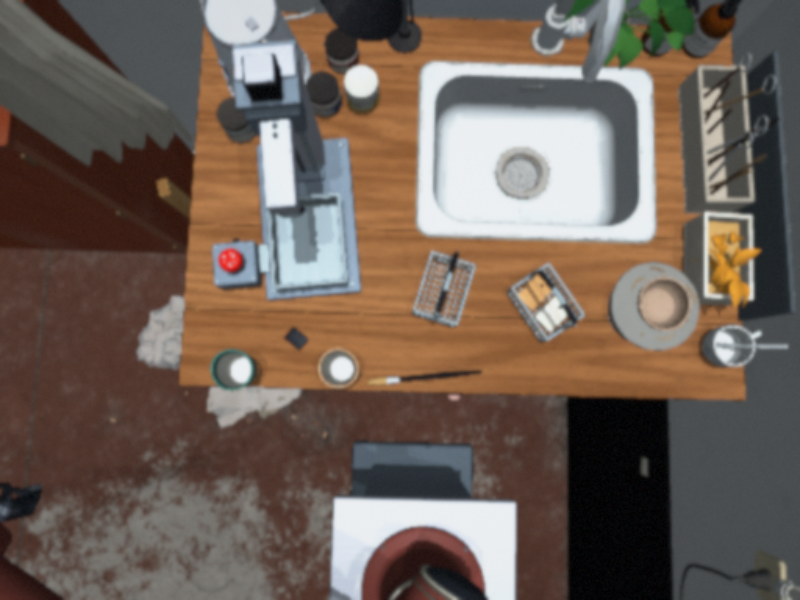

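The side view shows the lift with its hook at (316,320), the red stop at (337,457), the spare basket at (388,335), and the loaded basket behind it at (407,285). In the top view the loaded basket is at (545,302) and the stop at (231,260). The black tile at (296,338) and the two cups are bystanders.

```bash
python3 - <<'E'
from h import *
np.set_printoptions(precision=4,suppress=True)
for c in("side","top"):
    d=np.load(c+"0.npz");w=d["w"];im=d["image"].astype(int)
    red=(im[...,0]>130)&(im[...,1]<70)&(im[...,2]<70)&(w[...,2]>.03)&(w[...,2]<.1)&(w[...,0]>.45)&(w[...,1]>.25)
    p=w[red];t=p[p[:,2]>p[:,2].max()-.006];print(c,"stop",len(p),p.min(0),p.max(0),"top",np.median(t,0),(t.min(0)+t.max(0))/2)
    def rect(m,n):
        q=w[m];r=cv2.minAreaRect((q[:,:2]*1000).astype(np.float32));print(c,n,len(q),r,np.median(q[:,2]))
    X,Y,Z=w[...,0],w[...,1],w[...,2]
    rect((Z>.32)&(Z<.36)&(X>.54)&(X<.69)&(Y>.15)&(Y<.32),"arm")
    rect((Z>.009)&(Z<.021)&(X>.48)&(X<.8)&(Y>.1)&(Y<.35),"plate")
    rect((Z>.058)&(Z<.072)&(X>.48)&(X<.72)&(Y>.12)&(Y<.32),"rim")
    rect((Z>.045)&(Z<.054)&(X>.48)&(X<.62)&(Y>.27)&(Y<.42),"box")
    m=(Z>.22)&(Z<.298)&(X>.54)&(X<.62)&(Y>.12)&(Y<.3);print(c,"hook",m.sum(),w[m][::3] if m.sum()<90 else np.percentile(w[m],[2,50,98],axis=0))
    m=(Z>.1)&(Z<.14)&(X>.42)&(X<.58)&(Y>-.3)&(Y<-.12);q=w[m]
    print(c,"handle",len(q)); 
    if len(q)>5: print(q.mean(0),cv2.fitLine((q[:,:2]).astype(np.float32),2,0,.01,.01).ravel(),np.percentile(q,[2,98],axis=0))
    rect((Z>.035)&(Z<.06)&(X>.42)&(X<.58)&(Y>-.3)&(Y<-.12),"brim")
E
```

```text
side stop 121 [0.5333 0.3301 0.0736] [0.5718 0.3671 0.0881] top [0.5496 0.3511 0.0843] [0.5509 0.3484 0.0851]
side arm 546 ((636.9237060546875, 227.26007080078125), (110.43026733398438, 43.761688232421875), 6.677823543548584) 0.32618069218258655
side plate 2702 ((649.174072265625, 236.3115234375), (300.09686279296875, 201.4533233642578), 4.495806694030762) 0.01494120790459802
side rim 452 ((593.1309814453125, 219.47396850585938), (160.208251953125, 133.47210693359375), 7.315170764923096) 0.06306619586249507
side box 585 ((560.9615478515625, 329.27850341796875), (104.1386489868164, 110.69868469238281), 6.512085914611816) 0.048818388569411564
side hook 149 [[0.5816 0.2034 0.2243]
 [0.5962 0.2384 0.2821]
 [0.6183 0.2437 0.2975]]
side handle 93
[ 0.5025 -0.2003  0.1205] [ 0.8304  0.5572  0.5025 -0.2003] [[ 0.4553 -0.2321  0.1051]
 [ 0.5463 -0.1693  0.1291]]
side brim 181 ((499.1528625488281, -204.74835205078125), (119.36701202392578, 92.38329315185547), 39.920494079589844) 0.046873427321102445
top stop 92 [0.5304 0.3264 0.0777] [0.566  0.3602 0.0911] top [0.5495 0.3462 0.0874] [0.5479 0.
[... 726 characters left out ...]
]
 [0.58   0.2263 0.2973]
 [0.5805 0.2201 0.2964]
 [0.5815 0.2142 0.293 ]
 [0.5992 0.2169 0.2238]
 [0.5954 0.2074 0.2398]
 [0.5939 0.1995 0.2465]
 [0.591  0.2339 0.2446]
 [0.5956 0.2302 0.2271]
 [0.5967 0.2239 0.2233]
 [0.5955 0.2159 0.2291]
 [0.5947 0.2083 0.2331]
 [0.5911 0.2356 0.2346]
 [0.5925 0.2296 0.23  ]
 [0.5927 0.2227 0.2297]
 [0.5952 0.2172 0.2208]
 [0.5931 0.2087 0.2299]
 [0.5918 0.2283 0.2231]
 [0.5922 0.2214 0.2226]]
top handle 164
[ 0.498  -0.2039  0.1234] [ 0.8198  0.5726  0.498  -0.2039] [[ 0.4541 -0.2343  0.1073]
 [ 0.541  -0.1729  0.1304]]
top brim 208 ((498.3008728027344, -204.86102294921875), (117.3246078491211, 83.15238189697266), 35.298336029052734) 0.04985115878709301
```

Emit:
jog_arm(
  commands=[-0.84,-0.242,0,0,0,0,0,-0.84,-0.242,0,0,0,0,0,-0.84,-0.242,0,0,0,0,0,-0.84,-0.242,0,0,0,0,0,-0.84,-0.242,0,0,0,0,0,-0.84,-0.242,0,0,0,0,0,-0.84,-0.242,0,0,0,0,0,-0.84,-0.242,0,0,0,0,0,0,0,0,0,0,0,0,0,0,0,0,0,0,0],
  newtons=40,
)

```text
t: 2.25
tool_pos: [0.5488, 0.3465, 0.2311]
tool_rot: [-0.529, -3.096, -0.0]
contact_force: [-0.2, -0.2, 0.3]
opening: 0.0
grip_force: 0.0
```

```bash
python3 - <<'E'
from h import *
np.set_printoptions(precision=4,suppress=True)
d=eyes.get_image("wrist");w=cloud(d);im=d["image"].astype(int)
red=(im[...,0]>120)&(im[...,1]<70)&(im[...,2]<70)&(w[...,2]>.03)&(w[...,2]<.1)&(w[...,0]>.45)&(w[...,1]>.25)
p=w[red];print(len(p));t=p[p[:,2]>p[:,2].max()-.006]
if len(p):print(p.min(0),p.max(0),np.median(t,0),(t.min(0)+t.max(0))/2)
o=ctrl.get_obs();print(o["t"],o["q"],o["tool_pos"],o["tool_rot"]);print(d["cam_to_world"])
save("w1.png",d["image"])
E
```

```text
1101
[0.5323 0.3218 0.0505] [0.57   0.3662 0.0888] [0.551  0.3477 0.0861] [0.552  0.3467 0.0858]
2.3 [ 0.4494  0.1085  1.554   0.0004  1.4794 -0.7843] [0.5484 0.347  0.2312] [-0.527  -3.0966 -0.0002]
[[ 0.3317 -0.8919 -0.3074  0.4694]
 [ 0.9434  0.3132  0.1092  0.3755]
 [-0.0011 -0.3262  0.9453  0.374 ]
 [ 0.      0.      0.      1.    ]]
```

View pics/w1.png

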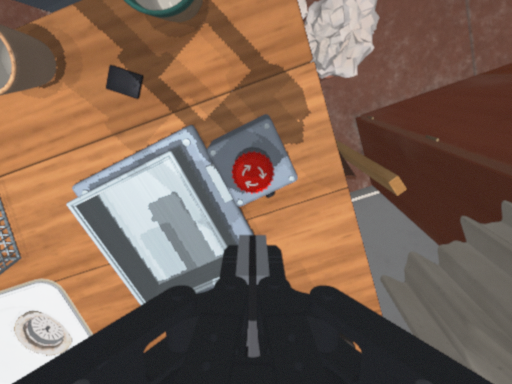

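The wrist view shows the stop at (253,172), in line with the closed fingers. I'll press it now.

Emit:
jog_arm(
  commands=[0,0,0.55,0,0,0,0,0,0,0.55,0,0,0,0,0,0,0.55,0,0,0,0,0,0,0.55,0,0,0,0,0,0,0.1,0,0,0,0,0,0,0.1,0,0,0,0,0,0,0.1,0,0,0,0,0,0,0.06,0,0,0,0,0,0,0,0,0,0,0],
)

```text
t: 3.42
tool_pos: [0.55, 0.3471, 0.0793]
tool_rot: [0.528, 3.095, 0.003]
contact_force: [-0.2, 1.3, 1.8]
opening: 0.0001
grip_force: 0.7
```

Emit:
jog_arm(
  commands=[0,0,0.03,0,0,0,0,0,0,0,0,0,0,0,0,0,-0.3,0,0,0,0,0,0,-0.6,0,0,0,0,0,0,-0.6,0,0,0,0,0,0,-0.6,0,0,0,0,0,0,0,0,0,0,0],
)

```text
t: 4.3
tool_pos: [0.5513, 0.3473, 0.2075]
tool_rot: [0.527, 3.09, 0.008]
contact_force: [-0.7, -0.2, -0.1]
opening: -0.0
grip_force: 0.0
```

```bash
python3 - <<'E'
from h import *
np.set_printoptions(precision=4,suppress=True)
for c in("wrist","top"):
    d=eyes.get_image(c);w=cloud(d);im=d["image"].astype(int)
    red=(im[...,0]>120)&(im[...,1]<70)&(im[...,2]<70)&(w[...,2]>.03)&(w[...,2]<.1)&(w[...,0]>.45)&(w[...,1]>.25)
    p=w[red];print(c,len(p))
    if len(p): t=p[p[:,2]>p[:,2].max()-.006];print(p.min(0),p.max(0),np.median(t,0),(t.min(0)+t.max(0))/2)
E
```

```text
wrist 1225
[0.5322 0.3217 0.049 ] [0.5701 0.366  0.0823] [0.551  0.3478 0.0795] [0.5518 0.3467 0.0793]
top 42
[0.5373 0.3294 0.0736] [0.5665 0.3434 0.0834] [0.5504 0.3373 0.0799] [0.5519 0.3364 0.0805]
```

```bash
cat >> h.py <<'E'
def pose(yaw,tilt):
    "tool z tilted forward by tilt toward heading yaw; tool x back, y left"
    return R.from_euler("z",yaw)*R.from_matrix(np.diag([-1.,1,-1]))*R.from_euler("y",-tilt)
def plan(wps,grip,start=None):
    "wps: (pos, Rot, rows); returns the rounded rows"
    o=ctrl.get_obs();p,r=(np.array(o["tool_pos"]),R.from_rotvec(o["tool_rot"])) if start is None else start
    out=[]
    for P,Q,n in wps:
        for i in range(n):
            f=1/(n-i);s=r.inv().apply((np.array(P)-p)*f)/.06;a=(r.inv()*Q).as_rotvec()*f/.1
            s,a=np.round(s,2),np.round(a,2);p=p+r.apply(s*.06);r=r*R.from_rotvec(a*.1)
            out.append([*s.tolist(),*a.tolist(),grip])
        print("at",np.round(p,4),"max",np.abs(np.array(out)[-n:,:6]).max(0))
    print(len(out),"rows:",", ".join(f"{v:g}" for x in out for v in x));return p,r
E
python3 - <<'E'
from h import *
o=ctrl.get_obs();r0=R.from_rotvec(o["tool_rot"]);q=pose(.605,.785)
mid=r0*R.from_rotvec((r0.inv()*q).as_rotvec()*.35)
plan([((.42,.2,.27),mid,7),((.412,-.263,.191),q,13)],60)
E
```

```text
at [0.4197 0.2001 0.2701] max [0.24 0.43 0.25 0.19 0.37 0.45]
at [ 0.412  -0.2627  0.1911] max [0.3  0.6  0.16 0.19 0.37 0.45]
20 rows: 0.17, -0.43, -0.16, -0.18, -0.36, -0.45, 60, 0.19, -0.42, -0.18, -0.19, -0.36, -0.45, 60, 0.2, -0.41, -0.19, -0.18, -0.36, -0.44, 60, 0.21, -0.39, -0.2, -0.19, -0.36, -0.45, 60, 0.22, -0.38, -0.22, -0.18, -0.36, -0.44, 60, 0.23, -0.37, -0.24, -0.19, -0.37, -0.45, 60, 0.24, -0.35, -0.25, -0.18, -0.36, -0.44, 60, 0.02, -0.6, 0.05, -0.18, -0.36, -0.45, 60, 0.04, -0.6, 0.03, -0.18, -0.36, -0.45, 60, 0.07, -0.6, 0.02, -0.19, -0.36, -0.45, 60, 0.1, -0.59, 0.01, -0.18, -0.36, -0.45, 60, 0.13, -0.59, -0.01, -0.19, -0.36, -0.45, 60, 0.15, -0.58, -0.02, -0.18, -0.36, -0.44, 60, 0.18, -0.58, -0.04, -0.18, -0.36, -0.45, 60, 0.2, -0.56, -0.06, -0.19, -0.37, -0.44, 60, 0.22, -0.56, -0.07, -0.18, -0.36, -0.45, 60, 0.24, -0.54, -0.09, -0.19, -0.37, -0.44, 60, 0.27, -0.53, -0.11, -0.18, -0.36, -0.45, 60, 0.28, -0.51, -0.13, -0.19, -0.37, -0.44, 60, 0.3, -0.5, -0.16, -0.18, -0.36, -0.45, 60
```

Emit:
jog_arm(
  commands=[0.17,-0.43,-0.16,-0.18,-0.36,-0.45,0,0.19,-0.42,-0.18,-0.19,-0.36,-0.45,0,0.2,-0.41,-0.19,-0.18,-0.36,-0.44,60,0.21,-0.39,-0.2,-0.19,-0.36,-0.45,60,0.22,-0.38,-0.22,-0.18,-0.36,-0.44,60,0.23,-0.37,-0.24,-0.19,-0.37,-0.45,60,0.24,-0.35,-0.25,-0.18,-0.36,-0.44,60,0.02,-0.6,0.05,-0.18,-0.36,-0.45,60,0.04,-0.6,0.03,-0.18,-0.36,-0.45,60,0.07,-0.6,0.02,-0.19,-0.36,-0.45,60,0.1,-0.59,0.01,-0.18,-0.36,-0.45,60,0.13,-0.59,-0.01,-0.19,-0.36,-0.45,60,0.15,-0.58,-0.02,-0.18,-0.36,-0.44,60,0.18,-0.58,-0.04,-0.18,-0.36,-0.45,60,0.2,-0.56,-0.06,-0.19,-0.37,-0.44,60,0.22,-0.56,-0.07,-0.18,-0.36,-0.45,60,0.24,-0.54,-0.09,-0.19,-0.37,-0.44,60,0.27,-0.53,-0.11,-0.18,-0.36,-0.45,60,0.28,-0.51,-0.13,-0.19,-0.37,-0.44,60,0.3,-0.5,-0.16,-0.18,-0.36,-0.45,60],
)

```text
t: 6.9
tool_pos: [0.449, -0.2063, 0.2369]
tool_rot: [-0.595, 2.378, 0.299]
contact_force: [0.4, -0.5, -0.1]
opening: 0.06
grip_force: 0.0
```

```bash
python3 - <<'E'
from h import *
np.set_printoptions(precision=4,suppress=True)
d=eyes.get_image("wrist");w=cloud(d);save("w2.png",d["image"]);np.savez("w2.npz",w=w,image=d["image"])
X,Y,Z=np.moveaxis(w,-1,0)
m=(Z>.1)&(Z<.14)&(X>.42)&(X<.58)&(Y>-.3)&(Y<-.12);q=w[m];q=q[q[:,2]>.105];print(len(q))
print(q.mean(0),cv2.fitLine(q[:,:2].astype(np.float32),2,0,.01,.01).ravel(),np.percentile(q,[2,98],axis=0))
f=cv2.fitLine(q[:,:2].astype(np.float32),2,0,.01,.01).ravel();s=(q[:,:2]-[.499,-.203])@f[:2]
for a in range(-50,50,10):
    k=(s>=a/1e3)&(s<(a+10)/1e3); 
    if k.any(): print(a,k.sum(),np.median(q[k],0),q[k,2].max())
o=ctrl.get_obs();print(o["t"],o["q"],o["tool_pos"],o["tool_rot"],pose(.605,.785).as_rotvec())
E
```

```text
1239
[ 0.4837 -0.2151  0.1231] [ 0.8152  0.5792  0.4837 -0.2151] [[ 0.4541 -0.2369  0.1081]
 [ 0.5367 -0.1773  0.1295]]
-50 195 [ 0.4623 -0.2299  0.1223] 0.12506637471586726
-40 164 [ 0.4709 -0.2242  0.1241] 0.12633606589834637
-30 148 [ 0.4793 -0.2181  0.1257] 0.12776200883323918
-20 112 [ 0.4873 -0.2126  0.127 ] 0.12867463699196505
-10 106 [ 0.4954 -0.2069  0.1283] 0.13067241177381125
0 63 [ 0.5038 -0.2008  0.1286] 0.13062137521097678
10 75 [ 0.512  -0.1948  0.1272] 0.12859042318259511
20 61 [ 0.5196 -0.1893  0.126 ] 0.12799869935795413
30 56 [ 0.5285 -0.1832  0.1243] 0.12604763039143632
40 44 [ 0.5359 -0.1777  0.1229] 0.12456289273149332
6.95 [-0.9778 -0.4108  2.1188  0.7201  1.4538 -3.1347] [ 0.4506 -0.2084  0.2395] [-0.5949  2.3759  0.2935] [-0.7078  2.2682  0.293 ]
```

View pics/w2.png

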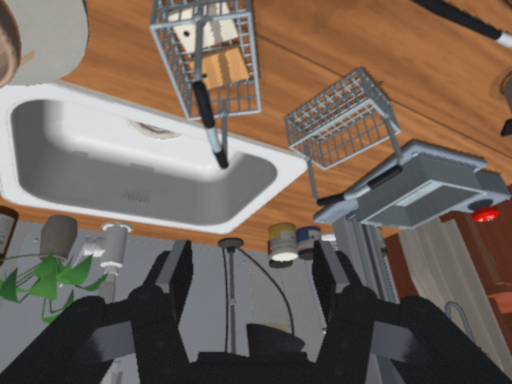

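The loaded basket is at (205,60) with its handle clearly resolved, and cream and ochre tiles inside. The spare basket is at (340,120). Joint 6 is at its limit, so I'll use the half-turned grasp.

```bash
python3 - <<'E'
from h import *
T=pose(.618,.785)*R.from_euler("z",np.pi);z=lambda a:T*R.from_euler("z",a)
s=plan([((.435,-.235,.22),z(-2.1),11),((.43,-.245,.2),z(-1.2),9)],60)
plan([((.425,-.2567,.177),T,13)],60,s)
E
```

```text
at [ 0.4347 -0.2352  0.22  ] max [0.05 0.06 0.01 0.07 0.05 0.85]
at [ 0.4301 -0.2451  0.2003] max [0.02 0.04 0.02 0.   0.   1.  ]
20 rows: 0.05, -0.03, -0.01, -0.06, -0.04, 0.84, 60, 0.05, -0.03, -0, -0.06, -0.04, 0.84, 60, 0.04, -0.03, -0.01, -0.06, -0.04, 0.84, 60, 0.04, -0.04, -0.01, -0.06, -0.04, 0.84, 60, 0.04, -0.04, -0.01, -0.06, -0.04, 0.84, 60, 0.03, -0.04, -0, -0.06, -0.04, 0.84, 60, 0.03, -0.04, -0.01, -0.06, -0.04, 0.84, 60, 0.03, -0.05, -0.01, -0.06, -0.04, 0.85, 60, 0.02, -0.05, -0, -0.06, -0.04, 0.84, 60, 0.02, -0.05, -0.01, -0.06, -0.04, 0.85, 60, 0.02, -0.06, -0.01, -0.07, -0.05, 0.84, 60, 0.01, -0.04, 0.01, 0, 0, 1, 60, 0.01, -0.04, 0.01, 0, 0, 1, 60, 0, -0.04, 0.01, 0, 0, 1, 60, -0, -0.04, 0.02, 0, 0, 1, 60, -0, -0.04, 0.01, 0, 0, 1, 60, -0.01, -0.04, 0.02, 0, 0, 1, 60, -0.01, -0.04, 0.01, 0, -0, 1, 60, -0.02, -0.03, 0.02, 0, -0, 1, 60, -0.02, -0.03, 0.01, 0, -0, 1, 60
at [ 0.4249 -0.2566  0.1767] max [0.04 0.03 0.02 0.   0.   0.93]
13 rows: -0.02, -0.03, 0.01, 0, -0, 0.92, 60, -0.02, -0.02, 0.01, 0, -0, 0.92, 60, -0.02, -0.02, 0.01, 0, -0, 0.92, 60, -0.03, -0.02, 0.01, 0, -0, 0.92, 60, -0.03, -0.02, 0.01, 0, -0, 0.92, 60, -0.03, -0.01, 0.01, 0, -0, 0.93, 60, -0.03, -0.01, 0.01, 0, -0, 0.92, 60, -0.03, -0.01, 0.01, 0, -0, 0.93, 60, -0.03, -0.01, 0.01, 0, -0, 0.92, 60, -0.03, -0, 0.01, 0, -0, 0.93, 60, -0.03, -0, 0.02, 0, -0, 0.92, 60, -0.03, -0, 0.01, 0, -0, 0.93, 60, -0.04, 0, 0.02, 0, -0, 0.92, 60
```

Emit:
jog_arm(
  commands=[0.05,-0.03,-0.01,-0.06,-0.04,0.84,60,0.05,-0.03,0,-0.06,-0.04,0.84,60,0.04,-0.03,-0.01,-0.06,-0.04,0.84,60,0.04,-0.04,-0.01,-0.06,-0.04,0.84,60,0.04,-0.04,-0.01,-0.06,-0.04,0.84,60,0.03,-0.04,0,-0.06,-0.04,0.84,60,0.03,-0.04,-0.01,-0.06,-0.04,0.84,60,0.03,-0.05,-0.01,-0.06,-0.04,0.85,60,0.02,-0.05,0,-0.06,-0.04,0.84,60,0.02,-0.05,-0.01,-0.06,-0.04,0.85,60,0.02,-0.06,-0.01,-0.07,-0.05,0.84,60,0.01,-0.04,0.01,0,0,1,60,0.01,-0.04,0.01,0,0,1,60,0,-0.04,0.01,0,0,1,60,0,-0.04,0.02,0,0,1,60,0,-0.04,0.01,0,0,1,60,-0.01,-0.04,0.02,0,0,1,60,-0.01,-0.04,0.01,0,0,1,60,-0.02,-0.03,0.02,0,0,1,60,-0.02,-0.03,0.01,0,0,1,60],
)

```text
t: 9.45
tool_pos: [0.4282, -0.2419, 0.198]
tool_rot: [1.674, 2.144, 1.08]
contact_force: [0.7, -0.5, -0.1]
opening: 0.0598
grip_force: 0.0
```

Emit:
jog_arm(
  commands=[-0.02,-0.03,0.01,0,0,0.92,60,-0.02,-0.02,0.01,0,0,0.92,60,-0.02,-0.02,0.01,0,0,0.92,60,-0.03,-0.02,0.01,0,0,0.92,60,-0.03,-0.02,0.01,0,0,0.92,60,-0.03,-0.01,0.01,0,0,0.93,60,-0.03,-0.01,0.01,0,0,0.92,60,-0.03,-0.01,0.01,0,0,0.93,60,-0.03,-0.01,0.01,0,0,0.92,60,-0.03,0,0.01,0,0,0.93,60,-0.03,0,0.02,0,0,0.92,60,-0.03,0,0.01,0,0,0.93,60,-0.04,0,0.02,0,0,0.92,60,0,0,0,0,0,0,60],
)

```text
t: 11.2
tool_pos: [0.4231, -0.2535, 0.1747]
tool_rot: [-2.575, -0.824, -1.064]
contact_force: [-0.2, 0.8, 0.0]
opening: 0.0598
grip_force: 0.0
```

```bash
python3 - <<'E'
from h import *
np.set_printoptions(precision=4,suppress=True)
d=eyes.get_image("wrist");w=cloud(d);save("w3.png",d["image"])
X,Y,Z=np.moveaxis(w,-1,0)
m=(Z>.105)&(Z<.14)&(X>.42)&(X<.58)&(Y>-.3)&(Y<-.12);q=w[m];print(len(q))
f=cv2.fitLine(q[:,:2].astype(np.float32),2,0,.01,.01).ravel();print(f);f*=np.sign(f[0]);s=(q[:,:2]-[.4995,-.2038])@f[:2]
for a in range(-50,50,10):
    k=(s>=a/1e3)&(s<(a+10)/1e3)
    if k.any(): print(a,k.sum(),np.median(q[k],0),q[k,2].max())
o=ctrl.get_obs();print(o["t"],o["q"],o["tool_pos"])
T=pose(.618,.785)*R.from_euler("z",np.pi);plan([((.4826,-.2158,.1065),T,8)],60)
E
```

```text
1419
[ 0.8213  0.5706  0.4915 -0.2112]
-50 178 [ 0.4633 -0.2309  0.122 ] 0.12443843403213517
-40 175 [ 0.4717 -0.225   0.1237] 0.12678337252924246
-30 162 [ 0.4799 -0.2191  0.1252] 0.12792689611883984
-20 143 [ 0.4878 -0.2135  0.1267] 0.1286121970693113
-10 130 [ 0.496 -0.208  0.128] 0.12998559256462433
0 95 [ 0.5045 -0.2023  0.1282] 0.13007910028984104
10 111 [ 0.5128 -0.1966  0.1267] 0.12827999243993904
20 105 [ 0.521  -0.1907  0.1255] 0.12748101452427335
30 100 [ 0.5294 -0.1853  0.1237] 0.1259588235547421
40 87 [ 0.5371 -0.1795  0.1222] 0.12394271972420692
11.25 [-1.1163 -0.2469  2.1303  0.7763  1.4651 -0.3363] [ 0.4233 -0.2537  0.175 ]
at [ 0.4826 -0.2157  0.1063] max [0.01 0.01 0.21 0.01 0.   0.01]
8 rows: 0, 0.01, 0.2, -0, 0, 0, 60, 0, 0.01, 0.21, -0, 0, 0, 60, 0, 0.01, 0.2, -0, 0, 0, 60, 0, 0.01, 0.21, -0.01, 0, 0, 60, 0.01, 0.01, 0.2, -0, 0, 0, 60, 0, 0, 0.21, -0.01, 0, 0, 60, 0.01, 0.01, 0.2, -0, 0, 0.01, 60, 0, 0, 0.21, -0.01, 0, 0, 60
```

View pics/w3.png

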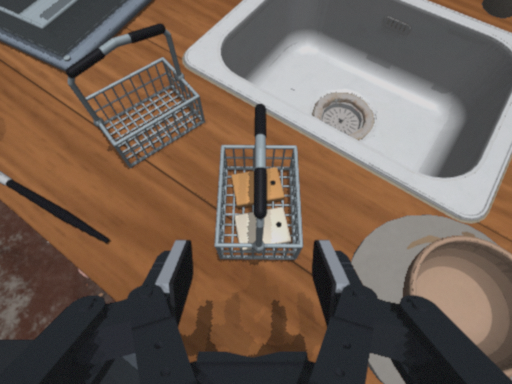

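The handle at (260,170) lies on the centre line between the fingers, with both tiles inside the basket. Before going in, I'll check the clearance to the bowl stand at right (430,270).

```bash
python3 - <<'E'
from h import *
w=np.load("top0.npz")["w"].reshape(-1,3)
m=(w[:,1]<-.265)&(w[:,1]>-.5)&(w[:,0]>.36)&(w[:,0]<.62)&(w[:,2]>.05)
q=w[m];print(q.min(0),q.max(0))
for a,b in((.05,.09),(.09,.13),(.13,.2)):
    k=q[(q[:,2]>a)&(q[:,2]<b)]
    if len(k): print(a,len(k),cv2.minEnclosingCircle(k[:,:2].astype(np.float32)),np.median(k[:,2]))
E
```

```text
[ 0.40708416 -0.4999991   0.0501452 ] [ 0.61972998 -0.26621161  0.12085147]
0.05 2725 ((0.5136083960533142, -0.4029938876628876), 0.1424882411956787) 0.07565643717127113
0.09 521 ((0.5358521938323975, -0.4123329222202301), 0.09682676196098328) 0.10572455468563624
```

Emit:
jog_arm(
  commands=[0,0.01,0.2,0,0,0,40,0,0.01,0.21,0,0,0,40,0,0.01,0.2,0,0,0,40,0,0.01,0.21,-0.01,0,0,40,0.01,0.01,0.2,0,0,0,40,0,0,0.21,-0.01,0,0,40,0.01,0.01,0.2,0,0,0.01,40,0,0,0.21,-0.01,0,0,40,0,0,0,0,0,0,40,0,0,0,0,0,0,20,0,0,0,0,0,0,5,0,0,0,0,0,0,5,0,0,0,0,0,0,0,0,0,0,0,0,0,0],
  newtons=80,
)

```text
t: 13.0
tool_pos: [0.4834, -0.2174, 0.1081]
tool_rot: [-2.58, -0.823, -1.069]
contact_force: [-1.6, -1.8, 2.5]
opening: 0.0075
grip_force: 78.1
```

```bash
python3 - <<'E'
from h import *
o=ctrl.get_obs();p=np.array(o["tool_pos"]);r=R.from_rotvec(o["tool_rot"]);print(o["opening"],o["grip_force"])
plan([(p+[0,0,.02],r,6),(p+[0,0,.04],r,3)],0)
E
```

```text
0.007537228659424032 78.11919450759888
at [ 0.4834 -0.2173  0.1284] max [0.04 0.   0.04 0.   0.   0.  ]
at [ 0.4833 -0.2172  0.1479] max [0.08 0.   0.08 0.   0.   0.  ]
9 rows: 0.04, 0, -0.04, 0, 0, 0, 0, 0.04, 0, -0.04, 0, 0, 0, 0, 0.04, 0, -0.04, 0, 0, 0, 0, 0.04, 0, -0.04, 0, 0, 0, 0, 0.04, 0, -0.04, 0, 0, 0, 0, 0.04, 0, -0.04, 0, 0, 0, 0, 0.08, 0, -0.08, 0, 0, 0, 0, 0.08, 0, -0.08, 0, 0, 0, 0, 0.07, 0, -0.07, 0, 0, 0, 0
```

Emit:
jog_arm(
  commands=[0.04,0,-0.04,0,0,0,0,0.04,0,-0.04,0,0,0,0,0.04,0,-0.04,0,0,0,0,0.04,0,-0.04,0,0,0,0,0.04,0,-0.04,0,0,0,0,0.04,0,-0.04,0,0,0,0,0.08,0,-0.08,0,0,0,0,0.08,0,-0.08,0,0,0,0,0.08,0,-0.08,0,0,0,0,0,0,0,0,0,0,0],
)

```text
t: 14.25
tool_pos: [0.4835, -0.2171, 0.1492]
tool_rot: [-2.58, -0.824, -1.069]
contact_force: [-0.4, 0.2, -2.5]
opening: 0.0078
grip_force: 78.4
```

```bash
cat >> h.py <<'E'
def handle():
    "apex of the held handle: wrist cloud in the tool frame, along tilted bar"
    d=eyes.get_image("wrist");w=cloud(d);o=ctrl.get_obs()
    r=R.from_rotvec(o["tool_rot"]);p=np.array(o["tool_pos"]);g=p-.0187*r.as_matrix()[:,2]
    z=r.as_matrix()[:,2];h=np.r_[z[:2],0];h/=np.linalg.norm(h);l=np.array([-h[1],h[0],0])
    q=w.reshape(-1,3)-g;q=q[~np.isnan(q[:,0])]
    s,t,v=q@h,q@l,q[:,2]
    k=(abs(t)<.02)&(s>.005)&(s<.085)&(v>-.012)&(v<.03);s,t,v=s[k],t[k],v[k]
    for a in np.arange(0,.09,.006):
        m=(s>=a)&(s<a+.006)
        if m.sum()>3: print(f"s {a*1e3+3:.0f} n {m.sum()} lat {np.median(t[m])*1e3:.1f} top {np.percentile(v[m],90)*1e3:.1f}")
    print("t",o["t"],"q",np.round(o["q"],3),"G",np.round(g,4),"h yaw",np.arctan2(h[1],h[0]),"tilt",np.arccos(-z[2]),"open",o["opening"],o["grip_force"],"F",np.round(o["contact_force"],2));return d
E
python3 - <<'E'
from h import *
save("w4.png",handle()["image"])
E
```

```text
s 3 n 139 lat -0.4 top 11.3
s 9 n 771 lat 0.1 top 9.1
s 15 n 529 lat 0.1 top 6.5
s 21 n 250 lat 0.1 top 7.0
s 27 n 224 lat 0.6 top 8.0
s 33 n 201 lat 0.2 top 9.1
s 39 n 161 lat 0.2 top 8.5
s 45 n 157 lat 0.2 top 7.6
s 51 n 181 lat 0.2 top 6.6
s 57 n 163 lat 0.2 top 6.0
s 63 n 152 lat 0.4 top 5.0
s 69 n 147 lat 0.7 top 4.1
s 75 n 137 lat 0.2 top 2.8
s 81 n 121 lat 0.2 top 1.9
s 87 n 15 lat -0.4 top 1.1
t 14.3 q [-0.96  -0.184  2.126  0.819  1.313 -0.275] G [ 0.4725 -0.2245  0.1619] h yaw 0.6143461983849444 tilt 0.7844555471730931 open 0.007108140278117347 78.37252020835876 F [ 0.36  0.26 -2.98]
```

View pics/w4.png

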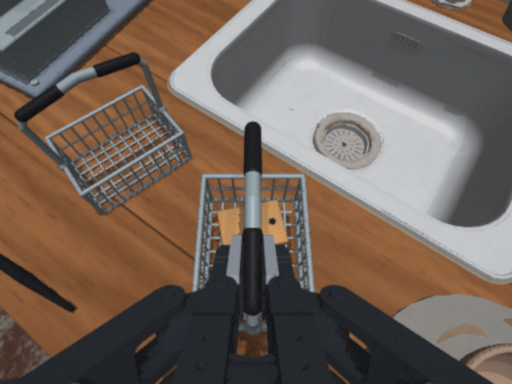

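The basket is held level with both tiles in it. Apex is 34 mm ahead of the grasp point and 6 mm above it. Next I'll carry it to the lift's -y side.

```bash
python3 - <<'E'
from h import *
F=R.from_euler("z",np.pi);q=lambda y:pose(y,.785)*F
s=plan([((.483,-.217,.2),q(.614),4),((.475,-.2,.295),q(.6),5),((.52,-.08,.295),q(.43),9)],0)
plan([((.584,.11,.29),q(.12),14),((.5843,.1291,.2525),q(.12),4)],0,s)
E
```

```text
at [ 0.4829 -0.217   0.2   ] max [0.15 0.   0.16 0.   0.01 0.01]
at [ 0.4751 -0.1999  0.295 ] max [0.24 0.07 0.22 0.02 0.   0.02]
at [ 0.5201 -0.0801  0.2946] max [0.14 0.16 0.14 0.14 0.   0.14]
18 rows: 0.15, 0, -0.15, -0, 0, 0.01, 0, 0.15, 0, -0.15, -0, 0, 0.01, 0, 0.15, 0, -0.15, -0, 0, 0.01, 0, 0.15, 0, -0.16, -0, 0.01, 0.01, 0, 0.23, -0.06, -0.22, -0.02, -0, 0.02, 0, 0.23, -0.06, -0.22, -0.02, -0, 0.02, 0, 0.23, -0.06, -0.21, -0.02, -0, 0.02, 0, 0.23, -0.06, -0.22, -0.02, -0, 0.02, 0, 0.24, -0.07, -0.21, -0.02, -0, 0.02, 0, 0.14, -0.14, 0.14, -0.13, -0, 0.13, 0, 0.13, -0.14, 0.14, -0.13, -0, 0.13, 0, 0.13, -0.14, 0.13, -0.13, -0, 0.13, 0, 0.13, -0.15, 0.13, -0.14, -0, 0.14, 0, 0.13, -0.15, 0.13, -0.13, -0, 0.13, 0, 0.13, -0.15, 0.13, -0.14, -0, 0.14, 0, 0.13, -0.16, 0.12, -0.13, -0, 0.13, 0, 0.12, -0.16, 0.12, -0.14, -0, 0.13, 0, 0.12, -0.16, 0.13, -0.13, -0, 0.14, 0
at [0.5838 0.1099 0.29  ] max [0.11 0.21 0.12 0.16 0.   0.16]
at [0.584  0.1293 0.2526] max [0.11 0.08 0.12 0.   0.   0.  ]
18 rows: 0.11, -0.17, 0.12, -0.16, -0, 0.16, 0, 0.11, -0.18, 0.12, -0.16, -0, 0.16, 0, 0.11, -0.18, 0.11, -0.16, -0, 0.16, 0, 0.1, -0.18, 0.11, -0.16, -0, 0.16, 0, 0.1, -0.19, 0.11, -0.16, -0, 0.16, 0, 0.1, -0.19, 0.1, -0.16, -0, 0.15, 0, 0.09, -0.2, 0.1, -0.15, -0, 0.16, 0, 0.09, -0.2, 0.1, -0.16, -0, 0.15, 0, 0.09, -0.2, 0.1, -0.15, -0, 0.16, 0, 0.08, -0.2, 0.09, -0.16, -0, 0.15, 0, 0.08, -0.21, 0.09, -0.15, -0, 0.16, 0, 0.08, -0.21, 0.09, -0.16, -0, 0.15, 0, 0.08, -0.21, 0.08, -0.15, -0, 0.16, 0, 0.07, -0.21, 0.08, -0.16, -0, 0.15, 0, -0.1, -0.08, 0.12, 0, -0, 0, 0, -0.1, -0.08, 0.12, 0, -0, 0, 0, -0.1, -0.08, 0.12, 0, -0, 0, 0, -0.11, -0.08, 0.11, 0, -0, 0, 0
```

Emit:
jog_arm(
  commands=[0.15,0,-0.15,0,0,0.01,0,0.15,0,-0.15,0,0,0.01,0,0.15,0,-0.15,0,0,0.01,0,0.15,0,-0.16,0,0.01,0.01,0,0.23,-0.06,-0.22,-0.02,0,0.02,0,0.23,-0.06,-0.22,-0.02,0,0.02,0,0.23,-0.06,-0.21,-0.02,0,0.02,0,0.23,-0.06,-0.22,-0.02,0,0.02,0,0.24,-0.07,-0.21,-0.02,0,0.02,0,0.14,-0.14,0.14,-0.13,0,0.13,0,0.13,-0.14,0.14,-0.13,0,0.13,0,0.13,-0.14,0.13,-0.13,0,0.13,0,0.13,-0.15,0.13,-0.14,0,0.14,0,0.13,-0.15,0.13,-0.13,0,0.13,0,0.13,-0.15,0.13,-0.14,0,0.14,0,0.13,-0.16,0.12,-0.13,0,0.13,0,0.12,-0.16,0.12,-0.14,0,0.13,0,0.12,-0.16,0.13,-0.13,0,0.14,0],
)

```text
t: 16.55
tool_pos: [0.5199, -0.0791, 0.2949]
tool_rot: [-2.696, -0.588, -1.116]
contact_force: [0.2, 0.3, -2.7]
opening: 0.0075
grip_force: 78.5
```

Emit:
jog_arm(
  commands=[0.11,-0.17,0.12,-0.16,0,0.16,0,0.11,-0.18,0.12,-0.16,0,0.16,0,0.11,-0.18,0.11,-0.16,0,0.16,0,0.1,-0.18,0.11,-0.16,0,0.16,0,0.1,-0.19,0.11,-0.16,0,0.16,0,0.1,-0.19,0.1,-0.16,0,0.15,0,0.09,-0.2,0.1,-0.15,0,0.16,0,0.09,-0.2,0.1,-0.16,0,0.15,0,0.09,-0.2,0.1,-0.15,0,0.16,0,0.08,-0.2,0.09,-0.16,0,0.15,0,0.08,-0.21,0.09,-0.15,0,0.16,0,0.08,-0.21,0.09,-0.16,0,0.15,0,0.08,-0.21,0.08,-0.15,0,0.16,0,0.07,-0.21,0.08,-0.16,0,0.15,0,-0.1,-0.08,0.12,0,0,0,0,-0.1,-0.08,0.12,0,0,0,0,-0.1,-0.08,0.12,0,0,0,0,-0.11,-0.08,0.11,0,0,0,0,0,0,0,0,0,0,0],
)

```text
t: 18.92
tool_pos: [0.5832, 0.1296, 0.2504]
tool_rot: [-2.857, -0.172, -1.178]
contact_force: [-0.2, -0.6, -2.9]
opening: 0.0076
grip_force: 78.5
```

```bash
python3 - <<'E'
from h import *
np.set_printoptions(precision=4,suppress=True)
d=handle();save("w5.png",d["image"]);w=cloud(d)
X,Y,Z=np.moveaxis(w,-1,0)
S=np.array([.594,.221,.2295]);h=np.array([.993,.12,0]);l=np.array([-.12,.993,0])
q=w.reshape(-1,3)-S;s,t,v=q@h,q@l,q[:,2]
m=(abs(s)<.03)&(t>-.03)&(t<.03)&(v>-.02)&(v<.05);print(m.sum())
for a in np.arange(-.016,.05,.006):
    k=m&(v>=a)&(v<a+.006)
    if k.sum()>2:print(f"v {a*1e3+3:.0f} n {k.sum()} s {np.median(s[k])*1e3:.1f} lat {np.percentile(t[k],[2,20,50,80,98]).round(4)*1e3}")
m=(s>-.04)&(s<.1)&(abs(t)<.05)&(v>.05)&(v<.12);print("arm",m.sum(),np.percentile(np.c_[s,t,v][m],[1,50,99],axis=0)*1e3)
E
```

```text
s 3 n 141 lat 0.7 top 8.8
s 9 n 740 lat 0.9 top 6.3
s 15 n 483 lat 0.6 top 4.7
s 21 n 238 lat 1.1 top 5.4
s 27 n 222 lat 0.6 top 6.4
s 33 n 191 lat 0.6 top 7.2
s 39 n 157 lat 1.1 top 6.7
s 45 n 154 lat 0.6 top 5.5
s 51 n 186 lat 0.6 top 4.7
s 57 n 159 lat 0.6 top 4.1
s 63 n 152 lat 0.8 top 3.1
s 69 n 148 lat 0.8 top 2.0
s 75 n 132 lat 0.6 top 0.9
s 81 n 116 lat 0.5 top -0.0
s 87 n 8 lat -0.3 top -1.3
t 18.975 q [ 0.081 -0.488  2.174  0.045  0.673  1.508] G [0.5706 0.1279 0.2649] h yaw 0.1203959120570985 tilt 0.7839231055845697 open 0.007634013825415685 78.5356879234314 F [-0.56 -1.07 -2.13]
1211
v -7 n 169 s 1.5 lat [-9.4 -4.1 -0.5  3.1  6.6]
v -1 n 275 s 2.4 lat [-17.3  -8.2   5.3   8.8  11.8]
v 5 n 137 s 1.5 lat [-18.6 -15.4  10.4  11.6  13.9]
v 11 n 118 s 1.1 lat [-19.8 -16.9  11.1  12.3  15.3]
v 17 n 149 s 1.4 lat [-24.3 -23.   10.6  12.2  15.2]
v 23 n 277 s 2.3 lat [-23.7 -21.8 -18.6  11.4  14.3]
v 29 n 69 s 0.9 lat [10.4 11.4 12.4 13.9 15. ]
v 35 n 17 s 0.5 lat [11.6 12.4 13.3 14.6 15. ]
arm 22908 [[-11.5533 -22.1681  62.2105]
 [ 21.5008 -18.9491  93.609 ]
 [ 89.3652  10.0039  98.9557]]
```

View pics/w5.png

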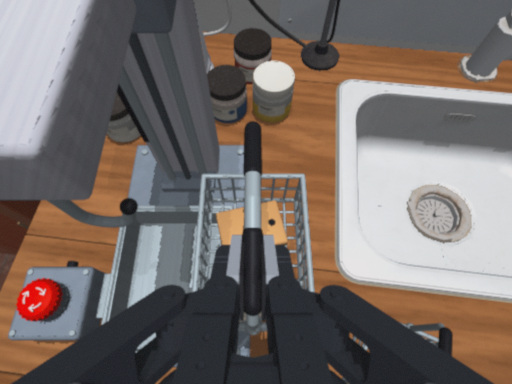

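The hook shows at (128,207) and agrees with the earlier fix to within about 3 mm. The apex is level and about 39 mm above the seat, so it can go sideways over the tip.

Emit:
jog_arm(
  commands=[0.03,-0.1,0,0,0,0,0,0.03,-0.1,0.01,0,0,0,0,0,-0.11,0,0,0,0,0,0,-0.11,0,0,0,0,0,0,-0.11,0,0,0,0,0,0,-0.11,0,0,0,0,0,0,-0.11,0,0,0,0,0,0,-0.11,0,0,0,0,0,0,-0.11,0,0,0,0,0,0,-0.11,0,0,0,0,0,0,-0.11,0,0,0,0,0,0,-0.11,0,0,0,0,0,0,-0.11,0,0,0,0,0,0,-0.07,0,0,0,0,0,0,0,0,0,0,0,0],
)

```text
t: 20.85
tool_pos: [0.5763, 0.2183, 0.2546]
tool_rot: [-2.855, -0.172, -1.182]
contact_force: [0.3, -0.2, -3.0]
opening: 0.0074
grip_force: 78.6
```

```bash
python3 - <<'E'
from h import *
np.set_printoptions(precision=4,suppress=True)
d=handle();save("w6.png",d["image"]);w=cloud(d)
d2=eyes.get_image("side");im=cv2.resize(d2["image"][150:250,140:273],(532,400));save("w7.png",np.vstack([cv2.resize(d["image"],(532,200))[:, :],im]))
S=np.array([.597,.2214,.2295]);h=np.array([.993,.12,0]);l=np.array([-.12,.993,0])
o=ctrl.get_obs();g=np.array(o["tool_pos"])-.0187*R.from_rotvec(o["tool_rot"]).as_matrix()[:,2]
e=g+.034*h+[0,0,.0039]-S;print("apex-seat",e@h,e@l,e[2],o["tool_pos"])
E
```

```text
s 3 n 131 lat 1.6 top 10.3
s 9 n 751 lat 0.7 top 7.9
s 15 n 519 lat 0.7 top 6.0
s 21 n 796 lat 0.7 top 29.1
s 27 n 99 lat 1.2 top 7.0
s 33 n 34 lat 15.0 top -7.6
t 20.9 q [ 0.298 -0.413  2.118 -0.202  0.67   1.857] G [0.5632 0.2165 0.2678] h yaw 0.1204271230453161 tilt 0.785027792257909 open 0.007395804350982231 78.56335759162903 F [-0.13  0.2  -2.53]
apex-seat -0.0001555627082453379 -0.0009922323793220842 0.04222252738525725 [0.5763 0.2179 0.2546]
```

View pics/w7.png

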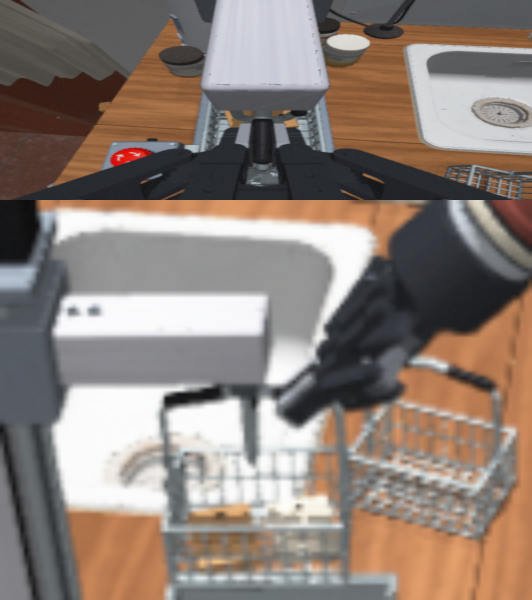

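The handle apex is now over the hook, beside the shank, clear of the arm above, and the basket is level. Lowering.

Emit:
jog_arm(
  commands=[-0.06,0,0.06,0,0,0,0,-0.06,0,0.06,0,0,0,0,-0.06,0,0.06,0,0,0,0,-0.06,0,0.06,0,0,0,0,-0.06,0,0.06,0,0,0,0,-0.06,0,0.06,0,0,0,0,-0.02,0,0.02,0,0,0,0,-0.02,0,0.02,0,0,0,0,-0.02,0,0.02,0,0,0,0,0,0,0,0,0,0,0],
)

```text
t: 22.2
tool_pos: [0.5763, 0.218, 0.2189]
tool_rot: [-2.856, -0.171, -1.182]
contact_force: [-0.0, 0.1, -2.7]
opening: 0.0076
grip_force: 78.6
```

Emit:
jog_arm(
  commands=[-0.02,0,0.02,0,0,0,0,-0.02,0,0.02,0,0,0,0,0,0,0,0,0,0,0],
)

```text
t: 22.58
tool_pos: [0.5762, 0.2179, 0.2152]
tool_rot: [-2.856, -0.171, -1.182]
contact_force: [-0.5, -0.3, -2.3]
opening: 0.0074
grip_force: 78.6
```

Emit:
jog_arm(
  commands=[-0.01,0,0.01,0,0,0,0,-0.01,0,0.01,0,0,0,0,0,0,0,0,0,0,0],
)

```text
t: 22.95
tool_pos: [0.5762, 0.2179, 0.2137]
tool_rot: [-2.856, -0.171, -1.182]
contact_force: [0.1, 0.0, -2.1]
opening: 0.0074
grip_force: 78.6
```

Emit:
jog_arm(
  commands=[-0.01,0,0.01,0,0,0,0,-0.01,0,0.01,0,0,0,0,0,0,0,0,0,0,0],
)

```text
t: 23.32
tool_pos: [0.5764, 0.218, 0.2123]
tool_rot: [-2.855, -0.171, -1.183]
contact_force: [-0.4, 0.0, -2.1]
opening: 0.0073
grip_force: 78.6
```

Emit:
jog_arm(
  commands=[-0.01,0,0.01,0,0,0,0,-0.01,0,0.01,0,0,0,0,0,0,0,0,0,0,0],
)

```text
t: 23.7
tool_pos: [0.5768, 0.2181, 0.2117]
tool_rot: [-2.854, -0.171, -1.185]
contact_force: [-1.7, -1.0, 1.1]
opening: 0.0074
grip_force: 78.5
```

Contact force has swung from -2.7 to +1.1 N, so the hook now carries the basket. Releasing.

Emit:
jog_arm(
  commands=[0,0,0,0,0,0,10,0,0,0,0,0,0,12,0,0,0,0,0,0,20,0,0,0,0,0,0,30,0,0,0,0,0,0,36,0,0,0,0,0,0,36,0,0,0,0,0,0,36],
)

```text
t: 24.58
tool_pos: [0.5763, 0.218, 0.2105]
tool_rot: [-2.856, -0.171, -1.182]
contact_force: [0.2, -0.3, 0.7]
opening: 0.036
grip_force: 0.0
```

```bash
python3 - <<'E'
from h import *
handle();d2=eyes.get_image("side");save("w8.png",cv2.resize(d2["image"][150:270,130:290],(640,480)))
E
```

```text
s 3 n 88 lat -0.8 top 10.1
s 9 n 489 lat 0.1 top 7.2
s 15 n 391 lat 0.1 top 7.3
s 21 n 219 lat 0.5 top 8.0
s 27 n 218 lat 0.5 top 9.2
s 33 n 1396 lat -2.4 top 27.4
s 39 n 275 lat -0.5 top 27.1
s 45 n 156 lat 1.0 top 8.5
s 51 n 195 lat 1.0 top 7.9
s 57 n 75 lat 0.4 top 7.4
t 24.625 q [ 0.298 -0.368  2.161 -0.228  0.584  1.889] G [0.5632 0.2164 0.2237] h yaw 0.1202455321253569 tilt 0.7851106465444462 open 0.03573770301433234 0.0 F [-0.27 -0.42  1.47]
```

View pics/w8.png

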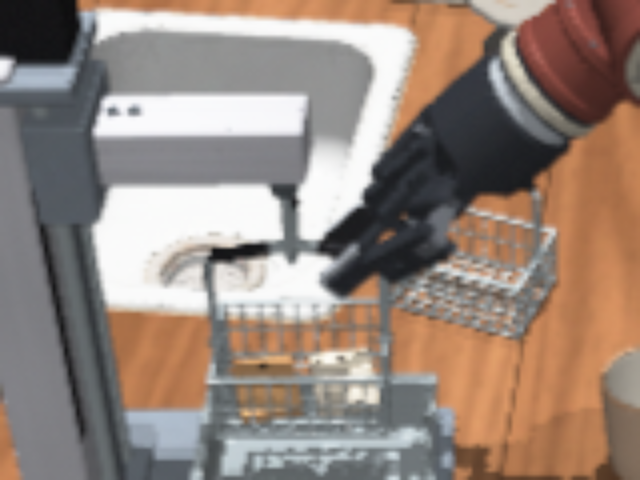

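The basket hangs level on the hook with both tiles in it, and the fingers are clear on both sides. Now I'll back off and go to the stop.

```bash
python3 - <<'E'
from h import *
F=R.from_euler("z",np.pi);q=lambda y,t:pose(y,t)*F
s=plan([((.499,.209,.288),q(.12,.785),9)],36)
plan([((.47,.32,.25),q(.75,.35),10),((.551,.347,.16),q(1.3,0),10)],60,s)
E
```

```text
at [0.4992 0.2092 0.2882] max [0.   0.01 0.21 0.   0.   0.  ]
9 rows: -0, -0, -0.2, -0, -0, -0, 36, -0, -0, -0.2, -0, -0, -0, 36, -0, -0, -0.2, -0, -0, -0, 36, -0, -0, -0.21, -0, -0, -0, 36, -0, -0, -0.2, -0, -0, -0, 36, -0, -0, -0.21, -0, -0, -0, 36, -0, -0, -0.2, -0, -0, -0, 36, -0, -0, -0.21, -0, -0, -0, 36, -0, -0.01, -0.2, -0, -0, -0, 36
at [0.47   0.3197 0.2502] max [0.06 0.19 0.08 0.35 0.42 0.54]
at [0.5509 0.347  0.1598] max [0.08 0.11 0.19 0.1  0.35 0.55]
20 rows: -0.06, -0.19, 0.03, 0.34, -0.42, -0.54, 60, -0.05, -0.19, 0.04, 0.34, -0.42, -0.54, 60, -0.04, -0.19, 0.04, 0.34, -0.42, -0.53, 60, -0.03, -0.19, 0.05, 0.34, -0.42, -0.54, 60, -0.02, -0.19, 0.06, 0.34, -0.42, -0.53, 60, -0, -0.19, 0.07, 0.34, -0.42, -0.54, 60, 0.01, -0.19, 0.07, 0.34, -0.42, -0.53, 60, 0.02, -0.19, 0.08, 0.34, -0.42, -0.54, 60, 0.04, -0.18, 0.08, 0.35, -0.42, -0.53, 60, 0.05, -0.17, 0.08, 0.34, -0.42, -0.54, 60, 0.07, 0.06, 0.19, 0.1, -0.34, -0.54, 60, 0.07, 0.06, 0.18, 0.1, -0.34, -0.54, 60, 0.08, 0.07, 0.18, 0.1, -0.34, -0.55, 60, 0.08, 0.08, 0.18, 0.1, -0.34, -0.54, 60, 0.08, 0.08, 0.17, 0.09, -0.34, -0.54, 60, 0.08, 0.09, 0.17, 0.1, -0.34, -0.55, 60, 0.08, 0.09, 0.16, 0.09, -0.34, -0.54, 60, 0.08, 0.1, 0.16, 0.1, -0.35, -0.55, 60, 0.08, 0.11, 0.16, 0.09, -0.34, -0.54, 60, 0.08, 0.11, 0.16, 0.1, -0.35, -0.55, 60
```

Emit:
jog_arm(
  commands=[0,0,-0.1,0,0,0,36,0,0,-0.2,0,0,0,36,0,0,-0.2,0,0,0,36,0,0,-0.2,0,0,0,36,0,0,-0.2,0,0,0,36,0,0,-0.21,0,0,0,36,0,0,-0.21,0,0,0,36,0,0,-0.21,0,0,0,36,0,0,-0.21,0,0,0,36,0,-0.01,-0.1,0,0,0,36],
)

```text
t: 25.92
tool_pos: [0.4984, 0.2092, 0.2898]
tool_rot: [-2.854, -0.171, -1.184]
contact_force: [-1.1, 0.7, -0.9]
opening: 0.0363
grip_force: 0.0
```

Emit:
jog_arm(
  commands=[-0.06,-0.19,0.03,0.34,-0.42,-0.54,60,-0.05,-0.19,0.04,0.34,-0.42,-0.54,60,-0.04,-0.19,0.04,0.34,-0.42,-0.53,60,-0.03,-0.19,0.05,0.34,-0.42,-0.54,60,-0.02,-0.19,0.06,0.34,-0.42,-0.53,60,0,-0.19,0.07,0.34,-0.42,-0.54,60,0.01,-0.19,0.07,0.34,-0.42,-0.53,60,0.02,-0.19,0.08,0.34,-0.42,-0.54,60,0.04,-0.18,0.08,0.35,-0.42,-0.53,60,0.05,-0.17,0.08,0.34,-0.42,-0.54,60,0.07,0.06,0.19,0.1,-0.34,-0.54,60,0.07,0.06,0.18,0.1,-0.34,-0.54,60,0.08,0.07,0.18,0.1,-0.34,-0.55,60,0.08,0.08,0.18,0.1,-0.34,-0.54,60,0.08,0.08,0.17,0.09,-0.34,-0.54,60,0.08,0.09,0.17,0.1,-0.34,-0.55,60,0.08,0.09,0.16,0.09,-0.34,-0.54,60,0.08,0.1,0.16,0.1,-0.35,-0.55,60,0.08,0.11,0.16,0.09,-0.34,-0.54,60,0.08,0.11,0.16,0.1,-0.35,-0.55,60],
)

```text
t: 28.42
tool_pos: [0.5507, 0.347, 0.1597]
tool_rot: [2.499, 1.903, -0.003]
contact_force: [0.0, 0.4, 0.4]
opening: 0.0598
grip_force: 0.0
```

```bash
python3 - <<'E'
from h import *
np.set_printoptions(precision=4,suppress=True)
for c in("wrist","side"):
    d=eyes.get_image(c);w=cloud(d);im=d["image"].astype(int)
    red=(im[...,0]>120)&(im[...,1]<70)&(im[...,2]<70)&(w[...,2]>.06)&(w[...,2]<.1)&(w[...,0]>.45)&(w[...,1]>.25)
    p=w[red];print(c,len(p))
    if len(p): t=p[p[:,2]>p[:,2].max()-.006];print(p.min(0),p.max(0),np.median(t,0),(t.min(0)+t.max(0))/2)
o=ctrl.get_obs();print(o["q"],o["tool_pos"],o["contact_force"])
F=R.from_euler("z",np.pi)
plan([((.551,.347,.075),pose(1.3,0)*F,7),((.551,.347,.054),pose(1.3,0)*F,5)],60)
E
```

```text
wrist 1713
[0.533  0.3277 0.0695] [0.5732 0.3668 0.0827] [0.553  0.3485 0.0795] [0.5528 0.3469 0.0797]
side 160
[0.5329 0.3277 0.0637] [0.5709 0.3685 0.0822] [0.5501 0.3489 0.0782] [0.5507 0.348  0.0792]
[ 0.4484  0.1666  1.614  -0.0001  1.3642  0.7189] [0.5503 0.3471 0.1584] [ 0.4036 -0.0949 -0.2108]
at [0.5507 0.3468 0.075 ] max [0.   0.01 0.2  0.01 0.01 0.  ]
at [0.5507 0.3468 0.054 ] max [0.   0.   0.07 0.   0.   0.  ]
12 rows: 0, 0, 0.2, -0, 0, 0, 60, 0, 0, 0.2, -0, 0, 0, 60, 0, 0, 0.2, -0, 0, 0, 60, 0, 0, 0.2, -0.01, 0.01, 0, 60, 0, 0, 0.2, -0, 0, 0, 60, 0, 0.01, 0.19, -0.01, 0.01, 0, 60, 0, 0, 0.2, -0, 0, 0, 60, 0, 0, 0.07, -0, 0, 0, 60, 0, 0, 0.07, -0, 0, 0, 60, 0, 0, 0.07, -0, 0, 0, 60, 0, 0, 0.07, -0, 0, 0, 60, 0, 0, 0.07, -0, 0, 0, 60
```

Emit:
jog_arm(
  commands=[0,0.02,0.2,0,0,0,60,0,0,0.2,0,0,0,60,0,0,0.2,0,0,0,60,0,0,0.2,-0.01,0.01,0,60,0,0,0.2,0,0,0,60,0,0,0.2,0,0,0,60,0,0,0.2,0,0,0,60,0,0,0.07,0,0,0,60,0,0,0.07,0,0,0,60,0,0,0.07,0,0,0,60,0,0,0.07,0,0,0,60,0,0,0.07,0,0,0,60,0,0,0.03,0,0,0,60,0,0,0,0,0,0,60],
  newtons=40,
)

```text
t: 30.28
tool_pos: [0.5515, 0.3465, 0.0532]
tool_rot: [2.501, 1.901, 0.001]
contact_force: [-0.3, 1.0, -0.5]
opening: 0.0603
grip_force: 0.0
```

Emit:
jog_arm(
  commands=[0,0,0,0,0,0,46,0,0,0,0,0,0,42,0,0,0,0,0,0,38,0,0,0,0,0,0,34,0,0,0,0,0,0,34,0,0,0,0,0,0,34],
)

```text
t: 31.02
tool_pos: [0.5527, 0.3465, 0.054]
tool_rot: [2.5, 1.9, 0.005]
contact_force: [5.9, -1.2, -1.2]
opening: 0.0374
grip_force: 40.1
```

Emit:
jog_arm(
  commands=[0,0,0,0,0,0.7,34,0,0,0,0,0,0.7,34,0,0,0,0,0,0.7,34,0,0,0,0,0,0.7,34,0,0,0,0,0,0.7,34,0,0,0,0,0,0.7,34,0,0,0,0,0,0.7,34,0,0,0,0,0,0.7,34,0,0,0,0,0,0.7,34,0,0,0,0,0,0.7,34,0,0,0,0,0,0.7,34,0,0,0,0,0,0.7,34,0,0,0,0,0,0.3,34,0,0,0,0,0,0,34],
  newtons=50,
)

```text
t: 32.78
tool_pos: [0.5533, 0.346, 0.0547]
tool_rot: [3.068, 0.67, 0.007]
contact_force: [5.6, -3.3, 0.7]
opening: 0.0371
grip_force: 50.2
```

Emit:
jog_arm(
  commands=[0,0,0,0,0,0,44,0,0,0,0,0,0,55,0,0,0,0,0,0,60,0,0,0,0,0,0,60,0,0,0,0,0,0,60,0,0,-0.2,0,0,0,60,0,0,-0.4,0,0,0,60,0,0,-0.5,0,0,0,60,0,0,-0.5,0,0,0,60,0,0,0,0,0,0,60],
)

```text
t: 34.02
tool_pos: [0.5538, 0.3476, 0.1542]
tool_rot: [-3.067, -0.67, -0.013]
contact_force: [-0.3, -0.8, -0.9]
opening: 0.0597
grip_force: 0.0
```

```bash
python3 - <<'E'
from h import *
np.set_printoptions(precision=4,suppress=True)
for c in("wrist","side"):
    d=eyes.get_image(c);w=cloud(d);im=d["image"].astype(int)
    red=(im[...,0]>120)&(im[...,1]<70)&(im[...,2]<70)&(w[...,2]>.06)&(w[...,2]<.1)&(w[...,0]>.45)&(w[...,1]>.25)
    p=w[red];print(c,len(p))
    if len(p): t=p[p[:,2]>p[:,2].max()-.006];print(p.max(0),np.median(t,0),(t.min(0)+t.max(0))/2)
save("s9.png",cv2.resize(d["image"][130:320,110:340],(726,600)))
E
```

```text
wrist 1809
[0.5729 0.3665 0.0892] [0.5543 0.3473 0.0862] [0.5526 0.3464 0.0862]
side 159
[0.5716 0.368  0.0898] [0.5501 0.3476 0.0855] [0.5506 0.3471 0.0868]
```

View pics/s9.png

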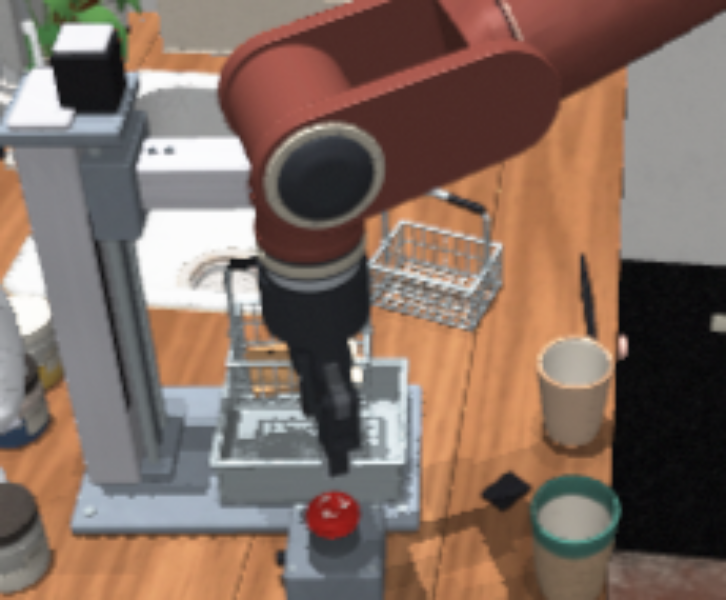

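The stop is back out: its top measures 0.0862, the same as at the start. The basket still hangs on the hook, and the robot is clear of everything. Handing in.

```bash
python3 -c "
from h import *
print(job.finish_job())"
```

```text
the job is handed in; nothing more can be done
None
```

The job is handed in but no verdict came back: I latched the stop, hung the basket level on the hook with both tiles in it, then turned the stop and it sprang out; the spare basket and cups were left alone (about 34 s of the 64 s allowed).

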